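# Tighten the bench chuck on its polishing bit

## Task

Two small bench chucks stand on the painting table; a red-headed polishing bit stands loose in one of them. Turn the knurled sleeve of that chuck clockwise, seen from above, as far as it goes, so that the jaws hold the bit tight and upright, and let go. Leave the empty chuck as it is.

Things in the scene. Friction and masses are not known exactly. Their poses are not given: they have to be found in the camera images.
- loaded_chuck: Bench chuck with the bit in it, fixed, upright; origin on its axis at the table top, z up. Grey flange 80 mm wide, 9 mm high; neck 40 mm wide. On top the round aluminium sleeve, dark knurling, 50 mm wide, 46 to 80 mm above the table (full width 48 to 74 mm): grip it across its width at any yaw, 62 to 68 mm above the table. Jaws within reach 82 mm. Looks like the empty chuck.
- loaded_chuck_sleeve (a joint): Turn of this chuck's sleeve about its vertical axis, rad; grows clockwise seen from above; drag about 0.3 N m, stays where left. 0 = jaws wide open; starts at 0 to 0.3. Jaws meet the bit at about 1.0; the sleeve stops at 1.15. One grip and one turn of 0.85 to 1.15 rad does it; turned farther, the fingers slip round the sleeve.
- bit: Loose polishing bit standing in the loaded chuck: steel shank 10 mm across, red rubber head 18 mm across, 68 mm long in all. Origin at its foot, z along the bit. The foot rests 30 mm above the table, the top is at 98 mm, 18 mm above the sleeve.
- spare_chuck_mark (a point): Yellow dot on the top edge of the empty chuck's sleeve, 20.5 mm from that chuck's axis, 78.5 mm above the table; shows how that sleeve is turned. The empty chuck is built like the other, without a bit.
Mind the look-alikes: they are no part of the job. Leave any orange look-alike of the loaded_chuck alone.

How it is judged:
At the end, for the whole second after the job is handed in: The loaded chuck's sleeve is turned beyond 0.98 rad and at rest, the jaws press on the bit (more than 3 N between chuck and bit), and the bit stands in the chuck: foot within 8 mm of the axis and 20 to 42 mm above the table, within 10 degrees of upright (value of joint loaded_chuck_sleeve above 0.98 rad and contact force between loaded_chuck and bit above 3 N and angle between bit's own z axis and vertical below 0.17 rad and horizontal distance between bit and loaded_chuck below 0.008 m and z of bit in the frame of loaded_chuck between 0.02 and 0.042 m and velocity of joint loaded_chuck_sleeve below 0.05 rad/s); the robot touches nothing.
It fails at once if the empty chuck's sleeve is turned (its mark moves more than 5 mm) (distance of spare_chuck_mark from where it was at the start of the episode above 0.005 m).
It also fails if it takes over 32 s, if anything falls off the work surface, if the arm or the gripper's body presses on something with over 40 N, if the wrist force passes 120 N, or if a joint passes its speed limit or range.

## Robot

A 6-joint arm with a two-finger parallel gripper is mounted at the origin on a cart in front of the work surface, level with it; the furniture and walls round the work are solid. World frame = base frame: x ahead of the robot, y to its left, z up, the work surface at z = 0. Lengths are in m, angles in rad, forces in N, time in s.
With the tool pointing down it reaches from about 0.375 to 0.925 m from the base axis. Payload 5.7 kg.
Tool frame: the origin (TCP) lies between the finger pads; the fingertips stand 8 mm ahead of it and the grasp point (between the pads) lies 11 mm behind it; z points along the fingers, y is the line along which they close (so a half turn about z gives the same grasp; the last joint's range is limited). The gripper opens to 85 mm and grips with 20 to 120 N. Pads are 22 mm wide; open, the fingers measure 114 mm over their backs; the gripper's body (76 mm by 85 mm) begins 54 mm behind the grasp point. The pads swing forward as they close: fully open they stand 13 mm farther back than shut.
Start: joints at [-0.115, 0.359, 1.51, -0, 1.272, -0.115], TCP at [0.6, -0, 0.239] pointing down, gripper open.
Joint ranges: [-2.97, 2.97], [-1.01, 2.36], [0.21, 2.38], [-0.96, 4.11], [0.2, 2.71], [-2.98, 2.98]. Speed limits (rad/s): [2.39, 2.39, 3.14, 3.14, 3.14, 3.14].

## Interface

Orientations are given as a unit quaternion [w, x, y, z].
In Python, from workcell import ctrl, vision, status gives the robot as it stands. The module is installed in compiled form; this text tells all that it offers. Calls block until the motion is done:
- ctrl.movep(position, orientation): joint-space move of the TCP to a pose.
- ctrl.movel(position, v=0.15, ori=None, contact_N=None): straight line of the TCP; ori=None keeps the orientation; v is the mean speed in m/s. With contact_N (N) it stops when the force on the tool has changed by that much, and returns True; else False.
- ctrl.movej(angles): joint-space move.
- ctrl.let_go() and ctrl.grasp(): open the fingers fully, or close them until they stop; the grip force is fixed at half the most.
- ctrl.pause(seconds).
- ctrl.solve_ik(position, orientation): joint angles nearest the present ones, or None.
- vision.snapshot(name): name is "scene" or "side" or "wrist"; returns (picture, depth): 420x560x3 uint8, red, green, blue; 420x560 float32, m along the optical axis (not along the pixel's ray), 0 where there is no reading.
- vision.camera_info(name): a dict with "camera_matrix" (3x3 intrinsics, pixels), "T" (4x4, takes a point from camera to world coordinates); the wrist camera has in their place "mount" (4x4, takes a point from camera to tool coordinates, whose origin is the TCP and whose axes are the flange's). Camera axes: x right, y down, z forward; pixel columns grow to the right and rows downward; lengths in m; the calibration is good to about 2 mm. The wrist camera is an equidistant fisheye: a pixel r from the principal point sees the ray r / f radians off the axis. A picture is of the moment at which its call begins: read the wrist's pose just before it. camera_info takes no time and is no camera call.
A pose or a line that the arm cannot do raises ctrl.PlanningError and nothing moves.
- ctrl.hand_in(): hands the job in; it is judged then, once.
Readings, each from a call of its own:
- status.current_time_s(): time.
- status.current_qpos(): joint angles.
- status.current_qd(): joint speeds.
- status.current_tau(): joint torques, N m.
- status.current_eef_pos(): TCP position.
- status.current_eef_rot(): TCP orientation.
- status.current_force(): force on the tool from outside, world axes, zero at the start.
- status.current_torque(): the same for the moment, N m.
- status.current_finger_gap(): finger opening in m.
- status.current_grip_force(): force on a finger pad.
Only numpy, scipy, OpenCV 4.12 (cv2) and the standard library are available. Lean on these libraries where they do the work, as an engineer would, in place of code of your own. Each camera call takes 0.05 s, during which the arm holds its last target. There are 200 camera calls.

## Working session

There is one attempt and no reset: what is moved stays moved. The work goes in short steps, each a Python script; the robot and the scene stay as the last script left them, time stands still between calls to the robot, and variables do not carry over. Pictures are saved under pics/ and viewed, at most 10 in all, crops included, and the job is handed in when it is done.

```bash
mkdir -p pics
python3 - <<'E'
from workcell import ctrl, vision, status
import cv2,numpy as np
for n in ("scene","side"):
    p,d=vision.snapshot(n); cv2.imwrite(f"pics/{n}0.png",cv2.cvtColor(p,cv2.COLOR_RGB2BGR)); np.save(f"{n}0.npy",d)
    i=vision.camera_info(n); print(n,i["camera_matrix"],i["T"].round(3) if hasattr(i["T"],'round') else i["T"])
print(status.current_time_s())
E
```

```text
scene [[497.19561872   0.         273.88663445]
 [  0.         497.19561872 217.60834466]
 [  0.           0.           1.        ]] [[-0.804 -0.413  0.428  0.128]
 [-0.595  0.571 -0.566  0.809]
 [-0.01  -0.71  -0.705  0.674]
 [ 0.     0.     0.     1.   ]]
side [[386.428429     0.         271.42561694]
 [  0.         386.428429   207.1234003 ]
 [  0.           0.           1.        ]] [[-0.998 -0.037  0.042  0.476]
 [-0.056  0.596 -0.801  1.004]
 [ 0.004 -0.802 -0.597  0.599]
 [ 0.     0.     0.     1.   ]]
0.1
```

View pics/scene0.png

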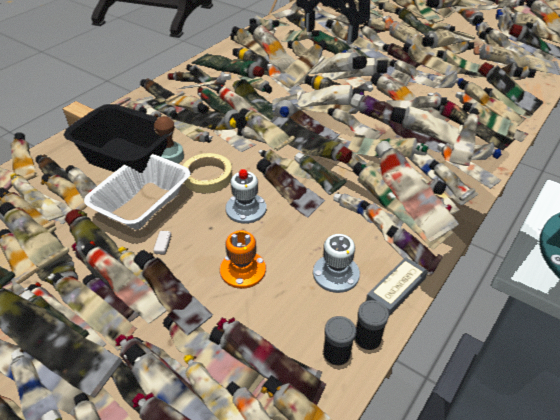

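View pics/side0.png

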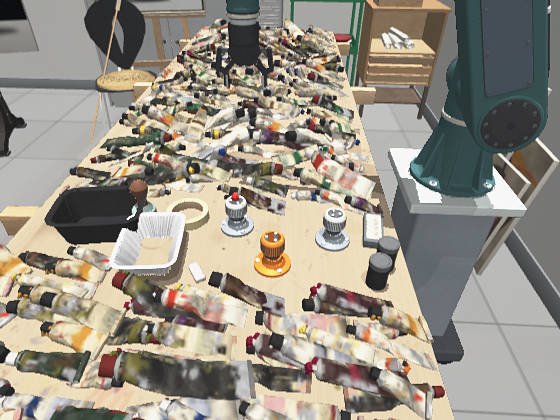

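The scene view shows the loaded chuck at about (245,192), with its red head at (243,174). The orange look-alike is at (242,255) and the empty chuck at (338,258). The side view shows the loaded chuck at (236,213), the orange one at (272,250) and the empty one at (334,225).

```bash
cat > h.py <<'E'
from workcell import ctrl, vision, status
import numpy as np
from scipy.optimize import least_squares
def cloud(n,d):
    i=vision.camera_info(n); K=np.array(i["camera_matrix"]); T=np.array(i["T"])
    v,u=np.mgrid[:d.shape[0],:d.shape[1]]
    P=np.stack([(u-K[0,2])/K[0,0]*d,(v-K[1,2])/K[1,1]*d,d],-1)@T[:3,:3].T+T[:3,3]
    P[d==0]=np.nan
    return P
def fit(P,c,R=.025,z=(.050,.073)):
    Q=P.reshape(-1,3); Q=Q[(Q[:,2]>z[0])&(Q[:,2]<z[1])&(np.hypot(*(Q[:,:2]-c).T)<.05)]
    s=least_squares(lambda x:np.hypot(*(Q[:,:2]-x).T)-R,c,loss='soft_l1',f_scale=.002)
    return s.x,len(Q),np.sqrt(np.mean(s.fun**2))
E
python3 - <<'E'
from h import *
px={"scene":[(243,174),(240,238),(339,240)],"side":[(235,197),(272,238),(334,214)]}
for n in px:
    P=cloud(n,np.load(n+"0.npy"))
    for k,(u,v) in zip(("load","orange","empty"),px[n]):
        p=np.nanmedian(P[v-2:v+3,u-2:u+3].reshape(-1,3),0); print(n,k,p.round(4),fit(P,p[:2]))
    p=fit(P,np.nanmedian(P[px[n][0][1]-2:px[n][0][1]+3,px[n][0][0]-2:px[n][0][0]+3].reshape(-1,3),0)[:2])[0]
    Q=P.reshape(-1,3); r=np.hypot(*(Q[:,:2]-p).T)
    for a,b in((.045,.07),(.07,.1),(.1,.15)):
        m=(r>a)&(r<b); print(a,b,np.nanmax(Q[m,2]), Q[m][np.nanargmax(Q[m,2])])
    m=(Q[:,2]>.084)&(r<.03); print("bit",np.median(Q[m],0),m.sum())
E
```

```text
scene load [0.5923 0.2857 0.0946] (array([0.59614237, 0.2812364 ]), 310, np.float64(0.004713593872056957))
scene orange [0.5172 0.3892 0.0614] (array([0.50391008, 0.40477739]), 429, np.float64(0.005002360699526535))
scene empty [0.373  0.3091 0.0765] (array([0.36928285, 0.31744654]), 429, np.float64(0.005228044017758824))
0.045 0.07 0.05724666313765947 [0.59375495 0.21273261 0.05724666]
0.07 0.1 0.06222597453883738 [0.59265572 0.20429445 0.06222597]
0.1 0.15 0.08390028296578578 [0.51660669 0.4059122  0.08390028]
bit [0.5935004  0.28506103 0.09449308] 84
side load [0.5961 0.2897 0.0921] (array([0.59737665, 0.28285848]), 219, np.float64(0.004374846133202273))
side orange [0.5065 0.3867 0.0594] (array([0.50534069, 0.40670938]), 310, np.float64(0.0040743213608520935))
side empty [0.3719 0.3105 0.0738] (array([0.37034405, 0.31815852]), 268, np.float64(0.003699826391225453))
0.045 0.07 0.05392333646351721 [0.5958504  0.21356566 0.05392334]
0.07 0.1 0.058750621092596766 [0.61633331 0.20861636 0.05875062]
0.1 0.15 0.08047169479224259 [0.49988062 0.3963308  0.08047169]
bit [0.59645679 0.28823334 0.0921786 ] 50
```

```bash
cat >> h.py <<'E'
from scipy.spatial.transform import Rotation as Ro
def down(a): # finger line at world angle a
    y=np.array([np.cos(a),np.sin(a),0]); z=np.array([0,0,-1.])
    return Ro.from_matrix(np.stack([np.cross(y,z),y,z],1)).as_quat(scalar_first=True)
E
python3 - <<'E'
from h import *
import cv2
c=(.5967,.282)
for s in (0,np.pi):
    for a in (.57,0,-.57): 
        q=ctrl.solve_ik([*c,.054],down(a+s)); print(s,a,None if q is None else np.round(q,2))
print(vision.camera_info("wrist"))
s=min((0,np.pi),key=lambda s:max((9 if q is None else abs(q[5])) for q in [ctrl.solve_ik([*c,.054],down(a+s)) for a in (.57,-.57)]))
print("s",s)
ctrl.movep([*c,.2],down(s+.57))
print(status.current_eef_pos(),status.current_eef_rot(),status.current_time_s())
p,d=vision.snapshot("wrist"); np.save("w.npy",d)
cv2.imwrite("pics/w.png",cv2.cvtColor(p,cv2.COLOR_RGB2BGR))
E
```

```text
0 0.57 [ 0.34  0.64  1.54 -0.    0.97 -0.23]
0 0 [ 0.34  0.64  1.54 -0.    0.97  0.34]
0 -0.57 [ 0.34  0.64  1.54 -0.    0.97  0.91]
3.141592653589793 0.57 [ 0.34  0.64  1.54 -0.    0.97  2.91]
3.141592653589793 0 [ 0.34  0.64  1.54 -0.    0.97 -2.8 ]
3.141592653589793 -0.57 [ 0.34  0.64  1.54 -0.    0.97 -2.23]
{'camera_matrix': array([[325.1922621 ,   0.        , 275.03863569],
       [  0.        , 325.1922621 , 204.05722347],
       [  0.        ,   0.        ,   1.        ]]), 'mount': array([[-1.28564996e-04, -9.61177260e-01, -2.75931619e-01,
         7.06998910e-02],
       [ 9.99999957e-01, -5.09519361e-05, -2.88445191e-04,
        -9.24713028e-04],
       [ 2.63187708e-04, -2.75931644e-01,  9.61177225e-01,
        -1.35041499e-01],
       [ 0.00000000e+00,  0.00000000e+00,  0.00000000e+00,
         1.00000000e+00]])}
s 0
[0.59708522 0.28086184 0.2001493 ] [ 3.32431203e-04  4.80310667e-01  8.77098332e-01 -2.60635900e-04] 1.2
```

View pics/w.png

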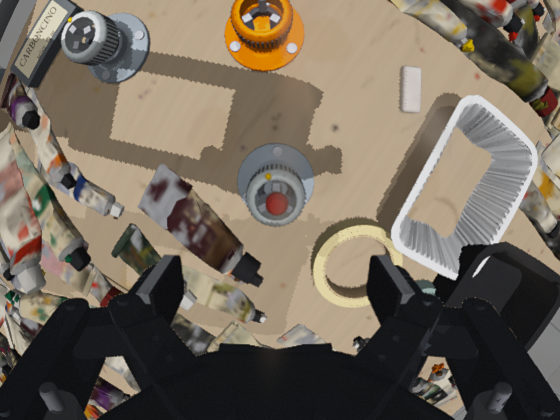

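The wrist view shows the loaded chuck: its sleeve is centred near (276,195) and the red head is at (276,203). I'll overlay the predicted sleeve circles on it.

Run:
```python
from h import *
import cv2
i=vision.camera_info("wrist"); K=i["camera_matrix"];f=K[0,0]
T=np.eye(4);T[:3,:3]=Ro.from_quat(status.current_eef_rot(),scalar_first=True).as_matrix();T[:3,3]=status.current_eef_pos()
W=np.linalg.inv(T@i["mount"])
print(T[:3,3],status.current_qd().round(3) if hasattr(status.current_qd(),'round') else '')
def proj(P):
    q=P@W[:3,:3].T+W[:3,3]; r=np.hypot(q[:,0],q[:,1]); th=np.arctan2(r,q[:,2])
    return q[:,:2]/r[:,None]*th[:,None]*f+K[:2,2]
im=cv2.imread("pics/w.png")[130:250,200:350]; im=cv2.resize(im,None,fx=5,fy=5,interpolation=cv2.INTER_CUBIC)
t=np.linspace(0,2*np.pi,80)
c=(.5967,.282)
for z,R,col in((.074,.025,(0,255,0)),(.048,.025,(0,255,255)),(.009,.04,(255,0,0))):
    u=proj(np.c_[c[0]+R*np.cos(t),c[1]+R*np.sin(t),np.full(80,z)])
    cv2.polylines(im,[((u-[200,130]+.5)*5).astype(np.int32)],True,col,1)
cv2.imwrite("pics/wc.png",im)
o=proj(np.array([[*c,.065],[c[0]+.005,c[1],.065],[c[0],c[1]+.005,.065]])); print(o)
```

```text
[0.59729994 0.28047161 0.20028587] [-0.011 -0.003  0.001  0.003 -0.002  0.001]
[[275.94854595 194.88225263]
 [280.84547307 197.91017489]
 [279.09783202 190.1089703 ]]
```

View pics/wc.png

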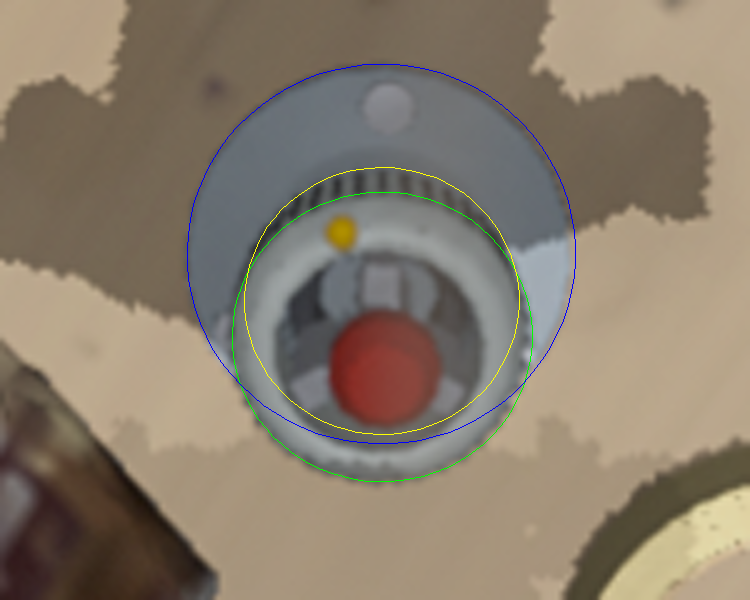

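The overlay fits to within about 1 mm, so I'll descend.

Run:
```python
from h import *
c=np.array([.5967,.282]); a=.57
ctrl.movel([*c,.12],v=.1,ori=down(a)); ctrl.pause(.3)
p=np.array(status.current_eef_pos()); print(p,status.current_qd())
c2=c+(c-p[:2])
hit=ctrl.movel([*c2,.054],v=.05,contact_N=12)
ctrl.pause(.3)
print(hit,status.current_eef_pos(),status.current_force(),status.current_time_s())
```

```text
[0.59697926 0.28212345 0.12054985] [ 0.00020399  0.00393034  0.00222031  0.00076104 -0.00014051 -0.00020741]
False [0.59650094 0.28189624 0.05415691] [0.52155248 0.20859235 0.18533264] 4.2667
```

Run:
```python
from h import *
ctrl.grasp(); print(status.current_finger_gap(),status.current_grip_force(),status.current_force(),status.current_eef_pos())
q=np.array(status.current_qpos())
for k in range(1,7):
    g=q.copy(); g[5]+=k*1.14/6; ctrl.movej(g)
    print(k,status.current_qpos()[5]-q[5],np.round(status.current_torque(),2),np.round(status.current_force(),1),status.current_finger_gap(),status.current_time_s())
ctrl.pause(.3); print(status.current_eef_pos(),status.current_torque(),status.current_qpos()[5]-q[5])
```

```text
0.047069310177409375 61.90426491146354 [-0.6472417  -0.26310456  3.22637685] [0.59664552 0.28200396 0.05438146]
1 0.18642347802055573 [ 0.06 -0.09 -0.26] [-0.1  0.4  1.6] 0.047888054096506975 5.0083
2 0.37400661267708185 [ 0.09 -0.25 -0.26] [1.1 0.9 0. ] 0.047689476382225184 5.3083
3 0.5630875854123735 [ 0.16 -0.46 -0.27] [ 3.4  2.4 -0.7] 0.047658730101144665 5.6083
4 0.7526963225274464 [ 0.16 -0.73 -0.28] [ 4.5  1.9 -2.2] 0.04766163735173041 5.9083
5 0.9439893525563193 [ 0.13 -0.77 -0.17] [ 5.1  1.2 -2.4] 0.047280205773186736 6.2083
6 1.13245792871331 [ 0.07 -0.85  0.66] [ 5.5  0.2 -2.2] 0.047510983334458384 6.5083
[0.59787947 0.28187231 0.05467264] [ 0.05758758 -0.86822861  0.6481442 ] 1.132207441039942
```

Torque climbed at the end, so the jaws or the stop have engaged. I'll release and check.

Run:
```python
from h import *
import cv2
ctrl.let_go(); ctrl.pause(.2)
p=np.array(status.current_eef_pos()); print(p)
ctrl.movel([.5967,.282,.2],v=.1); ctrl.pause(.4)
T=np.eye(4);T[:3,:3]=Ro.from_quat(status.current_eef_rot(),scalar_first=True).as_matrix();T[:3,3]=status.current_eef_pos()
i=vision.camera_info("wrist"); np.save("T.npy",T@i["mount"])
pic,d=vision.snapshot("wrist"); im=cv2.cvtColor(pic,cv2.COLOR_RGB2BGR)
cv2.imwrite("pics/w2.png",cv2.resize(im[130:250,200:350],None,fx=5,fy=5,interpolation=cv2.INTER_CUBIC))
print(status.current_time_s(),T[:3,3])
```

```text
[0.59655783 0.28200211 0.05440302]
9.5333 [0.59667124 0.28197757 0.19988504]
```

View pics/w2.png

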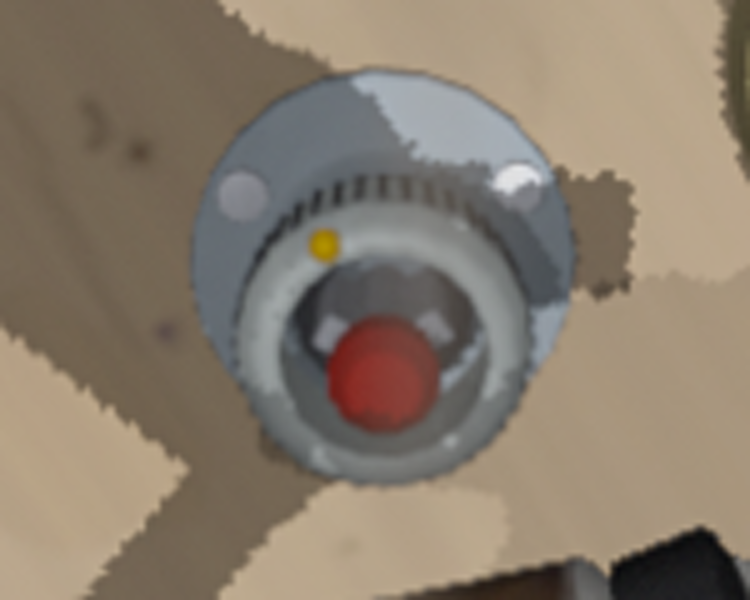

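Seen from the gripper, the yellow mark lags by about 12°, so the sleeve turned roughly 0.93 rad, and its start value is unknown. There is plenty of time, so I'll take a second short grip to push it firmly to the stop.

Run:
```python
from h import *
import cv2
c=[.5967,.282]
i=vision.camera_info("wrist");K=i["camera_matrix"];f=K[0,0]
def snap(name):
    T=np.eye(4);T[:3,:3]=Ro.from_quat(status.current_eef_rot(),scalar_first=True).as_matrix();T[:3,3]=status.current_eef_pos()
    p,d=vision.snapshot("wrist"); im=cv2.cvtColor(p,cv2.COLOR_RGB2BGR)[130:250,200:350]
    cv2.imwrite(f"pics/{name}.png",cv2.resize(im,None,fx=5,fy=5,interpolation=cv2.INTER_CUBIC))
    h=cv2.inRange(cv2.cvtColor(im,cv2.COLOR_BGR2HSV),(20,180,90),(32,255,255)); v,u=np.nonzero(h)
    ang(T,np.array([u.mean()+200,v.mean()+130]),name)
def ang(T,uv,n):
    x=(uv-K[:2,2]);r=np.hypot(*x);th=r/f; ray=np.array([*(x/r*np.sin(th)),np.cos(th)])
    M=T@i["mount"]; w=M[:3,:3]@ray; P=M[:3,3]+w*(.0785-M[2,3])/w[2]; dlt=P[:2]-c
    print(n,"mark",P.round(4),"r",np.hypot(*dlt).round(4),"cw angle",-np.arctan2(dlt[1],dlt[0]))
T0=np.eye(4);T0[:3,:3]=Ro.from_quat([3.32e-4,.48031,.8771,-2.6e-4],scalar_first=True).as_matrix();T0[:3,3]=[.5971,.2809,.2001]
ang(T0,np.array([200+342/5,130+233/5])-.5,"before")
snap("a1")
ctrl.movel([*c,.054],v=.08); ctrl.pause(.2); ctrl.grasp()
q=np.array(status.current_qpos()); print(np.round(status.current_torque(),2))
for k in range(1,5):
    g=q.copy(); g[5]+=k*.08; ctrl.movej(g); print(k,np.round(status.current_torque(),2))
ctrl.let_go(); ctrl.pause(.2); ctrl.movel([*c,.2],v=.1); ctrl.pause(.4)
snap("a2"); print(status.current_time_s())
```

```text
before mark [0.5807 0.2937 0.0785] r 0.0199 cw angle -2.5113593549584152
a1 mark [0.598  0.3024 0.0785] r 0.0204 cw angle -1.5050052658226194
[-0.7  -0.26  0.17]
1 [-0.36 -0.03 -0.17]
2 [ 0.55 -0.63  0.32]
3 [ 0.49 -0.85 -0.14]
4 [ 0.35 -0.78 -0.1 ]
a2 mark [0.5983 0.3025 0.0785] r 0.0206 cw angle -1.491270519059942
15.9083
```

View pics/a2.png

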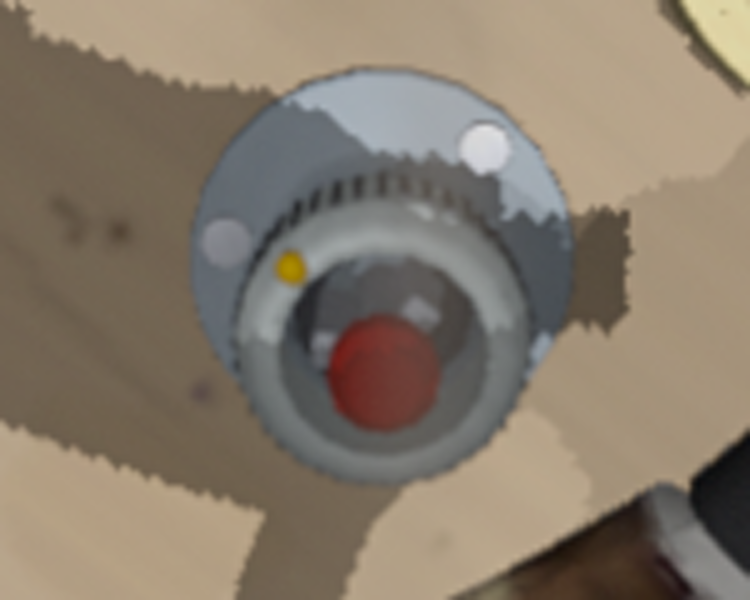

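The mark did not move on the second turn (1.01 rad, then 1.02 rad in total), so the sleeve is at its stop. The bit stands upright and centred at (384,372) in the crop, and the gripper is clear.

```bash
python3 -c "
from workcell import ctrl
print(ctrl.hand_in())"
```

```text
the job is handed in; nothing more can be done
None
```

The loaded chuck's sleeve was turned clockwise about 1.02 rad, and a second grip would not move it further. The bit looked upright and centred in the last picture, the gripper was released and clear, the empty chuck was left alone, and the job was handed in at about 16 s; no verdict came back.

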